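Check a choke stop with a pull gauge

ROBOT

A 6-joint arm with a two-finger parallel gripper is mounted at the origin on the work surface. World frame = base frame: x ahead of the robot, y to its left, z up, the work surface at z = 0. Lengths are in m, angles in rad, forces in N, time in s.
With the tool pointing down it reaches from about 0.25 to 0.775 m from the base axis. Payload 4 kg.
Tool frame: the origin (TCP) lies midway between the tips of the shut fingers; the grasp point (between the pads) lies 19 mm behind it; z points along the fingers, y is the line along which they close (so a half turn about z gives the same grasp; the last joint's range is limited). The gripper opens to 94 mm and grips with 3 to 60 N. Pads are 16 mm wide; open, the fingers measure 119 mm over their backs; the gripper's body (75 mm by 177 mm) begins 78 mm behind the grasp point.
Start: joints at [1.211, 0.087, 1.371, -0, 1.684, -0.103], TCP at [0.14, 0.532, 0.206] pointing down, gripper open.
Joint ranges: [-3.1, 3.1], [-0.76, 2.03], [0.27, 2.55], [-1.08, 4.22], [0.17, 2.65], [-2.57, 2.57]. Speed limits (rad/s): [2.79, 2.79, 3.14, 3.14, 3.14, 3.14].

INTERFACE

Orientations are given as [roll, pitch, yaw] about the fixed x, y, z axes, in that order (R = Rz(yaw) Ry(pitch) Rx(roll)).
In Python, from bench import robot gives the robot as it stands. The module is installed in compiled form; this text tells all that it offers.
- The arm moves only by the tool arm_command, never from a script. Its argument "targets" is a list of rows, each a list of 4 numbers: the shift along the world's x, y, z as a fraction of full scale, then the turn about the world's z as a fraction of full scale. A call has 1 to 8 rows; each row is the pose to reach, as a shift and turn from the pose commanded when the call began; what a row does not reach only later rows make up. Full scale, the value 1, is 0.5 m for a shift and 120 degrees for a turn. A row lasts 1/12 s, in which the tool goes at most 41.7 mm and 7.16 degrees, less where a joint would pass 70% of its speed; a pose out of reach is approached as far as the arm can. A call with a number of a shift or a turn outside -1 to 1 is refused whole. A call with a gripper value outside its range is refused whole. "claw" is the closure, from 0 (fully open) to 1 (shut), set as the call begins (left out, the last holds). The fingers move at their own pace and stop on an object; the grip force is fixed at half the most. Time passes only in rows, so rows that repeat a pose let the fingers close. It gives the time, the measured TCP pose, the force, the opening and the grip force at its end, in the units of the state.
- robot.get_obs(): the state, without advancing time (a new reading comes with each control period).
- robot.snapshot(name): name is "scene" or "top" or "wrist"; returns the picture (384x512x3 uint8, red, green, blue); there is no depth.
- robot.camera_info(name): a dict with "vfov" (degrees; the focal length in pixels is half the picture's height over the tangent of half this angle, whatever the lens; pixels are square), "cx", "cy" (the principal point, pixels), "extrinsics" (4x4, takes a point from camera to world coordinates); the wrist camera has in their place "T_tool_cam" (4x4, takes a point from camera to tool coordinates, whose origin is the TCP and whose axes are the flange's). Camera axes: x right, y up, looking along -z (the intrinsics and any distortion apply to the point x, -y, -z); pixel columns grow to the right and rows downward; lengths in m; the calibration is good to about 2 mm. The wrist camera is an equidistant fisheye: a pixel r from the principal point sees the ray r / f radians off the axis. A picture is of the moment at which its call begins: read the wrist's pose just before it. camera_info takes no time and is no camera call.
- robot.close_job(): hands the job in; it is judged then, once.
The state is a dict: "time": time; "joint_positions": joint angles; "qvel": joint speeds; "joint_torque": joint torques, N m; "tool_pos": TCP position; "ee_rot": TCP orientation; "wrist_force": force on the tool from outside, world axes, zero at the start; "wrist_torque": the same for the moment, N m; "width": finger opening in m; "finger_force": force on a finger pad.
Only numpy, scipy, OpenCV 4.12 (cv2) and the standard library are available. Lean on these libraries where they do the work, as an engineer would, in place of code of your own. Each camera call takes 0.05 s, during which the arm holds its last target. There are 200 camera calls.

TASK

Check the choke stop of the carburettor: pick up the pull gauge, lay it flat on the bench with its crossbar in the stirrup of the choke rod, and let go of it. Then take it by its D-handle and draw the choke rod out to its stop and on until the gauge's pointer stands on the long line; keep it there for two seconds. Ease the spring all the way back without letting it snap, and leave the gauge lying there, still hooked in, with the choke rod left drawn out and the other things undisturbed.

Things in the scene. Friction and masses are not known exactly. Their poses are not given: they have to be found in the camera images.
- gauge: Pull gauge lying flat on the bench, about 0.38 kg: an aluminium bar 130 long (x), 30 wide (y), 26 high (z) with a white scale on top. Origin: centre of the bar's underside; +x to the nose, z up. From the nose comes a steel rod 8 thick ending in a crossbar; at the tail (-x) is a black D-handle. x runs from -121 to +101 with the spring home; balance point near x = -8.
- handle: D-handle of the gauge, fixed to it, same axes. Origin: centre of its cross grip, at (-115, 0, 13.5) in the gauge's frame. The grip is a bar 12 thick (x), 64 wide (y), 24 high (its underside 1.5 above the bench). Between grip and gauge is an open window 38 long (x), 44 wide (y), for one finger; side stems 10 wide.
- plunger (a joint): How far the gauge's rod is pulled out of the gauge, m: 0 home, 0.055 fully out, 0.040 with the pointer on the long line. A spring pulls it in: about 1.5 N at 0 plus 0.28 N per mm, so 12.7 N on the long line.
- pointer (a point): The dark pointer bar, 4 thick (x), across the scale on top of the gauge. It moves with the rod: at x = 0 of the gauge with the spring home, towards the nose as the rod is pulled out.
- long_line (a point): Centre of the one long black line, 3 thick, over the scale's full width, at x = +40 of the gauge, on its top. The other marks are short ticks every 10, over half the width.
- crossbar (a point): Centre of the crossbar at the end of the gauge's rod: a round steel bar 12 thick and 36 wide (gauge's y), 15 above the underside of the gauge. At (95, 0, 15) in the gauge's frame with the spring home.
- carb: Carburettor about 120 x 120 and 138 high on a square foot 150 x 150, fixed to the bench. Origin: centre of its underside, 20 in front of the middle of the block; its -x is the direction in which the choke rod is pulled, z up.
- stirrup (a point): Centre of the pocket of the steel stirrup on the choke rod's end, 15 above the bench, 100 before (-x) the carburettor's origin when home; axes as the carburettor's. Pocket open on top, inside 24 (x) by 48 (y), walls 5 to 6 thick and 14 above this point, floor 9 below. Its -x wall has an open-topped slot 20 wide for the gauge's rod. The crossbar drops in from above, gauge pointing to +x.
- choke (a joint): How far the choke rod is drawn out, m: 0 home, 0.025 at its stop. It has no spring: it slides with about 4 N of friction and stays where it is left; it may start partly drawn out.
- screwdriver: A loose screwdriver on the bench, to be left alone.
- jar: A small amber jar 52 across, 60 high, to be left alone.
- bowl: A loose open aluminium float bowl 85 x 110, 40 high, with a float in it, to be left alone.
- wrench: A loose wrench on the bench, to be left alone.
- spray: A spray can 66 across, 190 high, to be left alone.
- jet: A brass fitting 24 across, 30 high, to be left alone.
There are look-alikes about, which are no part of the job. What is shaped like the gauge but blue or yellow is not meant.

How it is judged:
On the way, in this order (a step that is already met when the one before it is completed fails the run):
1. the gauge lies flat on the bench with its crossbar in the stirrup, and nothing holds it (x of crossbar in the frame of stirrup between -0.011 and 0.011 m and y of crossbar in the frame of stirrup between -0.01 and 0.01 m and z of crossbar in the frame of stirrup between -0.009 and 0.008 m and angle between gauge's own z axis and vertical below 0.1 rad and height (world z) of gauge below 0.006 m and contact force between the fingers and gauge below 0.2 N and value of joint plunger below 0.02 m), for 0.2 s.
2. held by the D-handle, the gauge is drawn out with the choke rod at its stop and the pointer within 5 mm of the long line, for 1.2 s (x of crossbar in the frame of stirrup between -0.011 and 0.011 m and y of crossbar in the frame of stirrup between -0.01 and 0.01 m and z of crossbar in the frame of stirrup between -0.009 and 0.008 m and contact force between the fingers and handle above 1 N and value of joint choke above 0.022 m and value of joint plunger between 0.035 and 0.045 m), for 1.2 s.
At the end, for the whole second after the job is handed in: The gauge lies flat (within 0.1 rad, within 6 mm of bench height) and at rest on the bench, let go, its crossbar still in the stirrup (within 11 mm along and 10 mm across), its spring home (under 5 mm out) and the choke rod drawn out (at least 19 of 25 mm) (x of crossbar in the frame of stirrup between -0.011 and 0.011 m and y of crossbar in the frame of stirrup between -0.01 and 0.01 m and z of crossbar in the frame of stirrup between -0.009 and 0.008 m and angle between gauge's own z axis and vertical below 0.1 rad and height (world z) of gauge below 0.006 m and value of joint plunger below 0.005 m and value of joint choke above 0.019 m and linear speed of gauge below 0.02 m/s and contact force between the fingers and gauge below 0.2 N); the robot touches nothing.
It fails at once if the gauge's spring snaps back (rod running in faster than 0.4 m/s) (velocity of joint plunger below -0.4 m/s).
It fails at once if another thing on the bench is moved by more than 30 mm (distance of any of screwdriver, jar, bowl, wrench, spray, jet from where it was at the start of the episode above 0.03 m).
It also fails if it takes over 54 s, if anything falls off the work surface, if the arm or the gripper's body presses on something with over 40 N, if the wrist force passes 120 N, or if a joint passes its speed limit or range.

## Working session

There is one attempt and no reset: what is moved stays moved. The work goes in short steps, Python scripts to look and compute and a tool call to move; the robot and the scene stay as the last step left them, time stands still between calls to the robot, and variables do not carry over. Pictures are saved under pics/ and viewed, at most 10 in all, crops included, and the job is handed in when it is done.

Besides the shell and the picture viewer there is one more tool, called after "Request:" by a JSON object that holds its "name" and its "arguments", one argument or row to a line. arm_command: Moves the arm, as the interface text tells. Shift numbers are shares of 0.5 m and turn numbers shares of 120 degrees, none past 1 either way. Its arguments: {"type":"object","properties":{"targets":{"type":"array"},"claw":{"type":"number"}},"required":["targets"]}

```bash
mkdir -p pics; cat > h.py <<'E'
import numpy as np, cv2
from bench import robot
def ray(cam,u,v):
    i=robot.camera_info(cam); f=192/np.tan(np.radians(i['vfov'])/2)
    x,y=(u-i['cx'])/f,(v-i['cy'])/f
    if cam=='wrist': raise ValueError
    T=np.array(i['extrinsics']); d=T[:3,:3]@np.array([x,-y,-1]); return T[:3,3],d
def pt(cam,u,v,z):
    o,d=ray(cam,u,v); return o+d*(z-o[2])/d[2]
def save(cam,n):
    im=robot.snapshot(cam); cv2.imwrite('pics/'+n,im[:,:,::-1]); return im
E
python3 - <<'E'
from h import *
a=save('top','t0.png'); b=save('scene','s0.png')
cv2.imwrite('pics/both.png',np.vstack([cv2.resize(a,(400,300)),cv2.resize(b,(400,300))])[:,:,::-1])
for c in('top','scene','wrist'): print(c,robot.camera_info(c))
print(robot.get_obs())
E
```

```text
top {'vfov': 56.03573781505444, 'cx': 255.23604139093638, 'cy': 188.67631049633925, 'extrinsics': array([[-0.02004991,  0.99191864, -0.12528131,  0.39329034],
       [-0.99957521, -0.01723644,  0.02350113, -0.07243934],
       [ 0.02115181,  0.12569929,  0.99184288,  1.13996309],
       [ 0.        ,  0.        ,  0.        ,  1.        ]])}
scene {'vfov': 52.522629989128234, 'cx': 258.25943132279264, 'cy': 188.95656953536326, 'extrinsics': array([[-0.23922245, -0.72343593,  0.64762109,  1.30667397],
       [ 0.97085977, -0.18802773,  0.14858293,  0.10857203],
       [ 0.01428049,  0.66429364,  0.74733529,  0.94226337],
       [ 0.        ,  0.        ,  0.        ,  1.        ]])}
wrist {'vfov': 65.70646984690485, 'cx': 256.86879996011373, 'cy': 191.48453000814587, 'T_tool_cam': array([[ 6.51481480e-04,  9.66617906e-01,  2.56221389e-01,
         7.29441463e-02],
       [ 9.99999735e-01, -5.46699297e-04, -4.80178406e-04,
        -1.86553744e-04],
       [-3.24072992e-04,  2.56221634e-01, -9.66618006e-01,
        -1.79820549e-01],
       [ 0.00000000e+00,  0.00000000e+00,  0.00000000e+00,
         1.00000000e+00]])}
{'time': 0.1, 'joint_positions': array([ 1.21089811e+00,  8.79125100e-02,  1.37211957e+00, -2.42855832e-06,
        1.68355945e+00, -1.03094758e-01]), 'qvel': array([-0.00037315, -0.00171447, -0.00198889, -0.00160396, -0.00100928,
       -0.00206304]), 'joint_torque': array([ 2.28993333e-03, -3.41252625e+01, -3.03300977e+01,  7.19894283e-02,
        3.04994301e-02, -9.61536557e-05]), 'tool_pos': array([0.13952428, 0.53150387, 0.20439568]), 'ee_rot': array([-3.13960414e+00, -2.03308365e-04,  2.88478872e+00]), 'wrist_force': array([0.23846987, 0.27626245, 0.79174661]), 'wrist_torque': array([-0.01451878, -0.02138095,  0.02056699]), 'finger_force': 0.0, 'width': 0.09399222475349377}
```

View pics/t0.png

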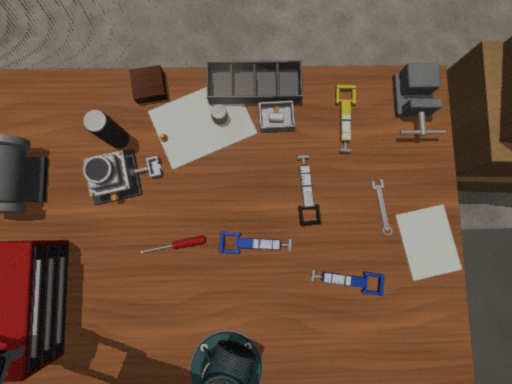

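View pics/s0.png

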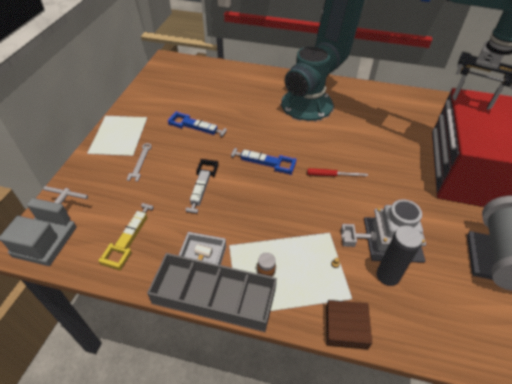

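Top view: the candidates are the black-handled gauge (307,190), blue ones at (255,243) and (348,282), and a yellow one at (346,118). By the description I choose the black-handled one at (307,190), with its nose up in the image. The stirrup is at (153,167). Next is one close crop of both.

```bash
python3 - <<'E'
from h import *
a=cv2.imread('pics/t0.png')
A=cv2.resize(a[145:235,270:345],None,fx=6,fy=6,interpolation=cv2.INTER_CUBIC)
B=cv2.resize(a[140:210,75:170],None,fx=3.5,fy=3.5,interpolation=cv2.INTER_CUBIC)
C=np.zeros((540,450+B.shape[1],3),np.uint8); C[:,:450]=A; C[:B.shape[0],450:]=B
cv2.imwrite('pics/c1.png',C); print(C.shape)
for n,u,v,z in [('handle',309.5,215,.0255),('cross',304,158,.015),('stir',153.5,167,.029),('carb',112,178,0)]: print(n,pt('top',u,v,z).round(4))
E
```

```text
(540, 782, 3)
handle [ 0.449  -0.2652  0.0255]
cross [ 0.6312 -0.2565  0.015 ]
stir [0.607  0.2162 0.029 ]
carb [0.5793 0.354  0.    ]
```

View pics/c1.png

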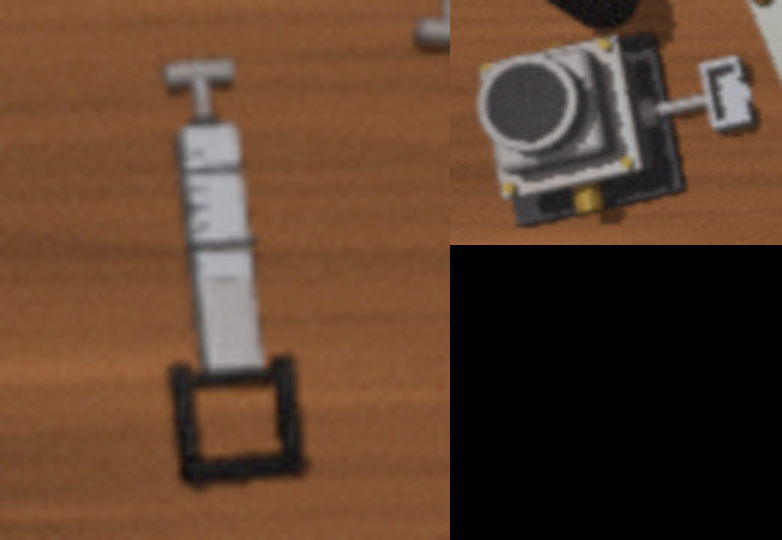

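Confirmed: black D-handle and silver bar, crossbar at top-view (303.4,157.2), grip at about (310.5,223). The stirrup's centre is near (154,167), with its slot to the right.

```bash
cat >> h.py <<'E'
from scipy.spatial.transform import Rotation as Ro
def wpt(u,v,z,o):
    i=robot.camera_info('wrist'); f=192/np.tan(np.radians(i['vfov'])/2)
    x,y=u-i['cx'],v-i['cy']; r=np.hypot(x,y); t=r/f
    d=np.array([np.sin(t)*x/r,-np.sin(t)*y/r,-np.cos(t)])
    T=np.eye(4); T[:3,:3]=Ro.from_euler('xyz',o['ee_rot']).as_matrix(); T[:3,3]=o['tool_pos']
    T=T@np.array(i['T_tool_cam']); d=T[:3,:3]@d; p=T[:3,3]; return p+d*(z-p[2])/d[2]
def wpix(P,o):
    i=robot.camera_info('wrist'); f=192/np.tan(np.radians(i['vfov'])/2)
    T=np.eye(4); T[:3,:3]=Ro.from_euler('xyz',o['ee_rot']).as_matrix(); T[:3,3]=o['tool_pos']
    T=T@np.array(i['T_tool_cam']); c=np.linalg.inv(T)@np.r_[P,1]
    t=np.arctan2(np.hypot(c[0],c[1]),-c[2]); a=np.arctan2(-c[1],c[0])
    return np.array([i['cx']+f*t*np.cos(a),i['cy']+f*t*np.sin(a)])
E
python3 - <<'E'
from h import *
ca=lambda x,y:(270+(x+.5)/6-.5,145+(y+.5)/6-.5)
cb=lambda x,y:(75+(x-450+.5)/3.5-.5,140+(y+.5)/3.5-.5)
X=pt('top',*ca(200,73),.021); G=pt('top',*ca(243,468),.0255); n1=pt('top',*ca(209,126),.026)
print(X,G,n1,np.linalg.norm((X-G)[:2]),np.degrees(np.arctan2(*(X-G)[1::-1])))
S=pt('top',*cb(727,95),.029); print('S',S)
for c in [(702,64),(737,57),(752,122),(716,131)]: print(pt('top',*cb(*c),.029).round(4))
foot=[pt('top',*cb(*c),0.005)for c in[(655,32),(685,188),(520,225)]]
foot=np.array(foot);print(foot,np.linalg.norm(np.diff(foot,axis=0),axis=1),'ctr',(foot[0]+foot[2])/2)
E
```

```text
[ 0.63403155 -0.25221057  0.021     ] [ 0.42562118 -0.26607113  0.0255    ] [ 0.60455425 -0.25510164  0.026     ] 0.2088707749620208 3.8049148955362986
S [0.6076998 0.2153462 0.029    ]
[0.6361 0.2379 0.029 ]
[0.642 0.207 0.029]
[0.583 0.193 0.029]
[0.5755 0.2245 0.029 ]
[[0.67178466 0.28774114 0.005     ]
 [0.52801383 0.25780031 0.005     ]
 [0.49733695 0.4035094  0.005     ]] [0.14685538 0.14890336] ctr [0.5845608  0.34562527 0.005     ]
```

Request:
{"name": "arm_command", "arguments": {
  "targets": [
    [0.24,-0.53,0.09,-0.47],
    [0.24,-0.53,0.09,-0.47],
    [0.24,-0.53,0.09,-0.47],
    [0.24,-0.53,0.09,-0.47],
    [0.24,-0.53,0.09,-0.47],
    [0.24,-0.53,0.09,-0.47],
    [0.24,-0.53,0.09,-0.47],
    [0.24,-0.53,0.09,-0.47]
  ],
  "claw": 0
}}

```text
time: 0.77
tool_pos: [0.2623, 0.2621, 0.2518]
ee_rot: [3.138, 0.002, 1.886]
wrist_force: [-0.7, 1.1, -0.7]
width: 0.0939
finger_force: 0.0
```

Request:
{"name": "arm_command", "arguments": {
  "targets": [
    [0.24,-0.53,0,-0.47],
    [0.24,-0.53,0,-0.47],
    [0.24,-0.53,0,-0.47],
    [0.24,-0.53,0,-0.47],
    [0.24,-0.53,0,-0.47],
    [0.24,-0.53,0,-0.47],
    [0.24,-0.53,0,-0.47],
    [0.24,-0.53,0,-0.47]
  ]
}}

```text
time: 1.43
tool_pos: [0.3811, -0.0043, 0.2492]
ee_rot: [3.141, 0.003, 0.9]
wrist_force: [-0.8, 0.3, -0.5]
width: 0.0944
finger_force: 0.0
```

Request:
{"name": "arm_command", "arguments": {
  "targets": [
    [0.24,-0.53,0,-0.4],
    [0.24,-0.53,0,-0.4],
    [0.24,-0.53,0,-0.4],
    [0.24,-0.53,0,-0.4],
    [0.24,-0.53,0,-0.4],
    [0.24,-0.53,0,-0.4],
    [0.24,-0.53,0,-0.4]
  ]
}}

```text
time: 2.02
tool_pos: [0.4999, -0.2651, 0.2497]
ee_rot: [-3.141, 0.001, 0.072]
wrist_force: [0.7, 0.5, 0.0]
width: 0.0937
finger_force: 0.0
```

```bash
python3 - <<'E'
from h import *
o=robot.get_obs(); save('wrist','w1.png'); print(o['tool_pos'],o['ee_rot'])
for P in([.634,-.2522,.021],[.4256,-.266,.0255],[.54,-.2585,.026]): print(wpix(P,o))
E
```

```text
[ 0.49993837 -0.26506497  0.24969271] [-3.14090447e+00  7.98559735e-04  7.20809958e-02]
[254.29966746  71.64654972]
[253.51368661 219.89858565]
[253.90098408 140.18019684]
```

View pics/w1.png

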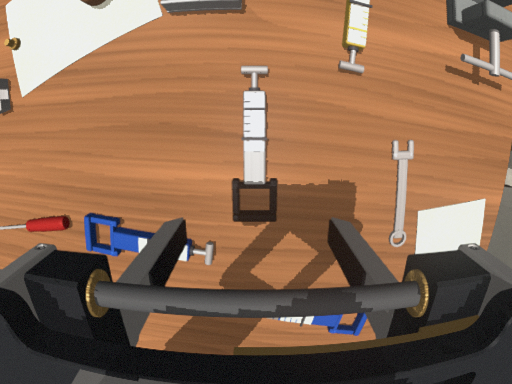

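The wrist view shows the gauge in line with the tool: crossbar (254.5,70), grip (254.5,215).

```bash
python3 - <<'E'
from h import *
o=dict(tool_pos=[ 0.49993837,-0.26506497,0.24969271],ee_rot=[-3.14090447e+00,7.98559735e-04,7.20809958e-02])
im=cv2.imread('pics/w1.png')
g=im[60:230,225:285].max(2)
m=(g<45).astype(np.uint8); ys,xs=np.nonzero(m); ys+=60; xs+=225; k=ys>175
print('black',xs[k].min(),xs[k].max(),ys[k].min(),ys[k].max())
hsv=cv2.cvtColor(im,cv2.COLOR_BGR2HSV); s=(hsv[:,:,1]<60)&(hsv[:,:,2]>90)
for r in (66,68,70,72,74,100,120,150,175): 
    x=np.nonzero(s[r,225:285])[0]+225; print(r,x.min() if len(x) else 0,x.max() if len(x) else 0)
for p,z in[((254.5,70),.021),((254.5,90.5),.026),((254.5,215),.0255),((254.5,221.5),.0255),((255,183),.026)]: print(p,wpt(*p,z,o))
E
```

```text
black 235 275 179 220
66 241 266
68 241 267
70 241 267
72 241 267
74 251 257
100 243 265
120 243 265
150 243 264
175 244 264
(254.5, 70) [ 0.63632383 -0.25230184  0.021     ]
(254.5, 90.5) [ 0.60745826 -0.25444695  0.026     ]
(254.5, 215) [ 0.43321458 -0.26689523  0.0255    ]
(254.5, 221.5) [ 0.42323051 -0.26759755  0.0255    ]
(255, 183) [ 0.48053983 -0.26425385  0.026     ]
```

Request:
{"name": "arm_command", "arguments": {
  "targets": [
    [0.066,0.012,-0.1,0],
    [0.066,0.012,-0.18,0],
    [0.066,0.012,-0.26,0],
    [0.066,0.012,-0.34,0],
    [0.066,0.012,-0.4,0],
    [0.066,0.012,-0.45,0],
    [0.066,0.012,-0.486,0],
    [0.066,0.012,-0.486,0]
  ]
}}

```text
time: 2.73
tool_pos: [0.5301, -0.2552, 0.0027]
ee_rot: [-3.137, 0.006, 0.079]
wrist_force: [-0.5, 0.4, 0.6]
width: 0.0941
finger_force: 0.0
```

Request:
{"name": "arm_command", "arguments": {
  "targets": [
    [0,0,0,0],
    [0,0,0,0],
    [0,0,0,0],
    [0,0,0,0],
    [0,0,0,0],
    [0,0,0,0],
    [0,0,0,0],
    [0,0,0,0]
  ],
  "claw": 1
}}

```text
time: 3.4
tool_pos: [0.5328, -0.2571, 0.0077]
ee_rot: [3.141, -0.0, 0.078]
wrist_force: [-0.2, -0.5, 0.5]
width: 0.0442
finger_force: 0.0
```

Request:
{"name": "arm_command", "arguments": {
  "targets": [
    [0,0,0,0],
    [0,0,0,0],
    [0,0,0,0],
    [0,0,0,0],
    [0,0,0,0],
    [0,0,0,0]
  ]
}}

```text
time: 3.9
tool_pos: [0.5327, -0.2574, 0.0075]
ee_rot: [3.141, -0.0, 0.078]
wrist_force: [1.0, -1.7, -0.7]
width: 0.0298
finger_force: 30.0
```

Request:
{"name": "arm_command", "arguments": {
  "targets": [
    [0,0,0.05,0],
    [0,0,0.1,0],
    [0,0,0.15,0],
    [0,0,0.2,0],
    [0,0,0.25,0],
    [0,0,0.25,0],
    [0,0,0.25,0]
  ]
}}

```text
time: 4.48
tool_pos: [0.5332, -0.257, 0.133]
ee_rot: [3.141, -0.002, 0.079]
wrist_force: [-0.4, 0.5, -4.3]
width: 0.0294
finger_force: 30.0
```

Request:
{"name": "arm_command", "arguments": {
  "targets": [
    [0.015,0.05,0,0.06],
    [0.03,0.1,0,0.12],
    [0.045,0.15,0,0.17],
    [0.06,0.2,0,0.23],
    [0.075,0.25,0,0.28],
    [0.09,0.29,0,0.33],
    [0.1,0.32,0,0.38],
    [0.106,0.328,0,0.42]
  ]
}}

```text
time: 5.15
tool_pos: [0.5842, -0.0894, 0.1283]
ee_rot: [-3.134, 0.001, 0.966]
wrist_force: [-0.6, -0.1, -3.7]
width: 0.0298
finger_force: 30.0
```

Request:
{"name": "arm_command", "arguments": {
  "targets": [
    [0.03,0.08,0,0.06],
    [0.05,0.14,0,0.12],
    [0.07,0.2,0,0.18],
    [0.09,0.26,0,0.24],
    [0.106,0.327,0,0.29],
    [0.106,0.327,0,0.34],
    [0.106,0.327,0,0.39],
    [0.106,0.327,0,0.39]
  ]
}}

```text
time: 5.82
tool_pos: [0.6367, 0.0715, 0.128]
ee_rot: [-3.135, -0.001, 1.778]
wrist_force: [0.5, -0.6, -3.3]
width: 0.0296
finger_force: 30.0
```

Request:
{"name": "arm_command", "arguments": {
  "targets": [
    [0,0,0,0],
    [0,0,0,0],
    [0,0,0,0],
    [0,0,0,0]
  ]
}}

```text
time: 6.15
tool_pos: [0.6385, 0.07, 0.1321]
ee_rot: [-3.141, -0.0, 1.773]
wrist_force: [-0.1, 0.7, -3.4]
width: 0.0297
finger_force: 30.0
```

```bash
python3 - <<'E'
from h import *
import json
o=robot.get_obs(); a=save('wrist','w2.png'); 
json.dump({k:list(o[k]) for k in('tool_pos','ee_rot')},open('o2.json','w')); print(o['tool_pos'],o['ee_rot'])
b=save('top','t2.png')
print('S',wpix([.6085,.2155,.029],o))
B=cv2.resize(b[130:240,70:240],None,fx=3,fy=3)
C=np.zeros((384,512+0,3),np.uint8)
cv2.imwrite('pics/w2c.png',np.vstack([a[:230],cv2.resize(B,(512,331))])[:,:,::-1])
E
```

```text
[0.63846509 0.06998704 0.13206378] [-3.14100673e+00 -1.82489963e-04  1.77300627e+00]
S [255.56454072  37.48986489]
```

View pics/w2c.png

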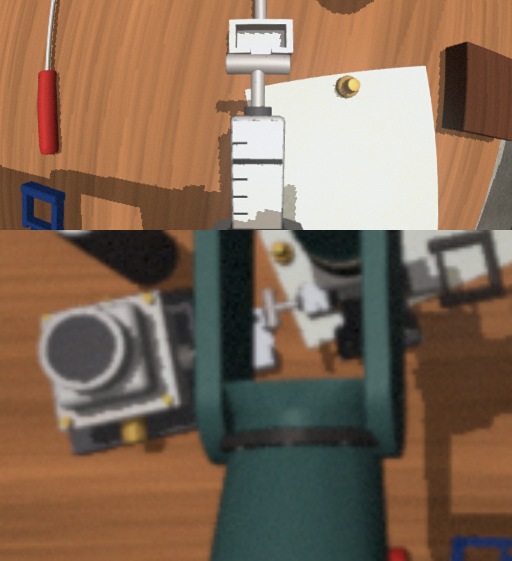

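Wrist view: the stirrup's far edge runs from (229.5,19.5) to (292.5,19), centred at about x=261. The held crossbar is centred at (258,63) and lies before the stirrup.

```bash
python3 - <<'E'
from h import *
import json
o=json.load(open('o2.json')); im=cv2.imread('pics/w2.png'); hsv=cv2.cvtColor(im,cv2.COLOR_BGR2HSV)
s=((hsv[:,:,1]<50)&(hsv[:,:,2]>80))
for r in list(range(14,76,3)):
    x=np.nonzero(s[r,210:310])[0]+210; print(r,x.min() if len(x) else 0,x.max() if len(x) else 0,end='; ')
print()
L=wpt(229.5,19.5,.029,o);R=wpt(292.5,19,.029,o);M=(L+R)/2;d=R-L;h=np.array([-d[1],d[0]])/np.hypot(*d[:2])
print('width',np.hypot(*d[:2]),'u',h,np.degrees(np.arctan2(h[1],h[0])),'S',M[:2]-.0175*h)
zg=o['tool_pos'][2]-.0075
c=wpt(258,63,zg+.019,o); n=wpt(258,117,zg+.026,o); print('cross',c,'nose',n)
t=np.array(o['tool_pos']);y=o['ee_rot'][2];u=np.array([np.cos(y),np.sin(y)]);v=np.array([-u[1],u[0]]);
for p in(c,n): print((p-t)[:2]@u,(p-t)[:2]@v)
E
```

```text
14 255 265; 17 255 265; 20 229 292; 23 229 292; 26 229 292; 29 229 292; 32 229 292; 35 229 292; 38 229 292; 41 229 292; 44 229 292; 47 229 292; 50 229 292; 53 230 291; 56 226 289; 59 226 289; 62 226 289; 65 226 289; 68 226 289; 71 227 289; 74 251 264; 
width 0.059933019264394864 u [-0.21546465  0.97651164] 102.44278860122166 S [0.61341211 0.21861197]
cross [0.61955137 0.17128094 0.14356378] nose [0.62574053 0.14109622 0.15056378]
0.10302858703119645 -0.0018149754765611342
0.07221588008445737 -0.0018158893564109296
```

Request:
{"name": "arm_command", "arguments": {
  "targets": [
    [-0.004,0.03,0,0],
    [-0.008,0.06,0,0.003],
    [-0.012,0.0946,0,0.004],
    [-0.012,0.0946,-0.04,0.004],
    [-0.012,0.0946,-0.09,0.004],
    [-0.012,0.0946,-0.14,0.004],
    [-0.012,0.0946,-0.17,0.004],
    [-0.012,0.0946,-0.186,0.004]
  ]
}}

```text
time: 6.92
tool_pos: [0.6303, 0.1195, 0.0362]
ee_rot: [-3.136, -0.001, 1.785]
wrist_force: [-1.0, -0.7, -2.5]
width: 0.0297
finger_force: 30.0
```

Request:
{"name": "arm_command", "arguments": {
  "targets": [
    [0,0,0,0],
    [0,0,0,0],
    [0,0,0,0],
    [0,0,0,0]
  ]
}}

```text
time: 7.25
tool_pos: [0.6341, 0.1182, 0.0418]
ee_rot: [3.138, 0.0, 1.783]
wrist_force: [0.0, -0.0, -3.5]
width: 0.0297
finger_force: 30.0
```

```bash
python3 - <<'E'
from h import *
import json
o=robot.get_obs(); a=save('wrist','w3.png'); 
json.dump({k:list(o[k]) for k in('tool_pos','ee_rot')},open('o3.json','w')); print(o['tool_pos'],o['ee_rot'])
cv2.imwrite('pics/w3c.png',cv2.resize(a[0:150,180:340],None,fx=4,fy=4,interpolation=cv2.INTER_CUBIC)[:,:,::-1])
E
```

```text
[0.63410947 0.11818791 0.04178718] [3.13756809e+00 3.47326938e-04 1.78334865e+00]
```

View pics/w3c.png

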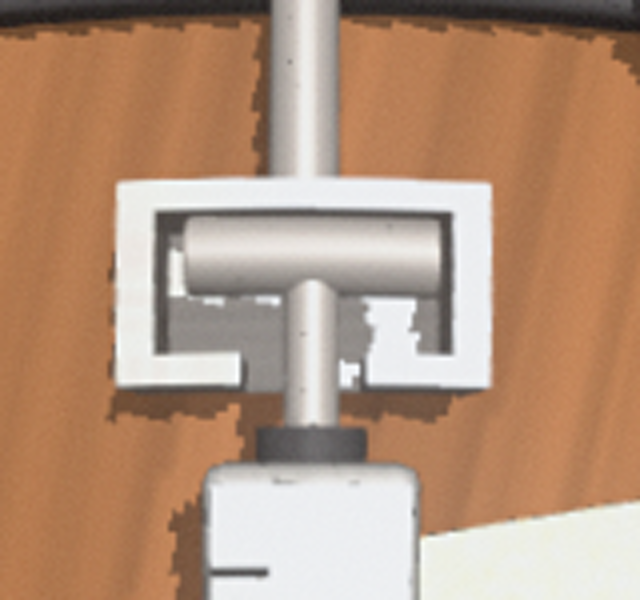

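The crop shows the crossbar over the pocket, centred at crop (312,255) against a pocket centre of (304,283). I'll correct for the height difference.

```bash
python3 - <<'E'
from h import *
import json
o=json.load(open('o3.json')); q=lambda x,y:(180+(x+.5)/4-.5,(y+.5)/4-.5)
cs=[wpt(*q(*p),.029,o) for p in[(117,183),(491,183),(491,388),(117,388)]]; S=np.mean(cs,axis=0)
e=cs[1]-cs[0]+cs[2]-cs[3]; print('w',np.linalg.norm(cs[1]-cs[0]),'l',np.linalg.norm(cs[3]-cs[0]),'head',np.degrees(np.arctan2(e[1],e[0]))+90)
zg=o['tool_pos'][2]-.0075
C=wpt(*q(312.5,256),zg+.0195,o); y=o['ee_rot'][2];u=np.array([np.cos(y),np.sin(y)]);v=np.array([-u[1],u[0]])
D=(S-C)[:2]; print(S,C,D,'along',D@u,'lat',D@v, 'rel tool',(C[:2]-o['tool_pos'][:2])@u,(C[:2]-o['tool_pos'][:2])@v)
E
```

```text
w 0.06024819856335773 l 0.034286943037289075 head 102.18508009067993
[0.61284498 0.21876828 0.029     ] [0.61405092 0.21878375 0.05378718] [-1.20593976e-03 -1.54779816e-05] along 0.0002392699328110789 lat 0.0011820660575855638 rel tool 0.10256346419834772 -0.0016140970267310602
```

Request:
{"name": "arm_command", "arguments": {
  "targets": [
    [0,0,-0.01,0],
    [0,0,-0.02,0],
    [0,0,-0.03,0],
    [0,0,-0.04,0],
    [0,0,-0.05,0],
    [0,0,-0.06,0],
    [0,0,-0.064,0],
    [0,0,-0.064,0]
  ]
}}

```text
time: 7.97
tool_pos: [0.6326, 0.1178, 0.0075]
ee_rot: [-3.141, -0.0, 1.783]
wrist_force: [-0.7, 0.0, -1.3]
width: 0.0296
finger_force: 30.0
```

Request:
{"name": "arm_command", "arguments": {
  "targets": [
    [0,0,0,0],
    [0,0,0,0],
    [0,0,0,0]
  ]
}}

```text
time: 8.22
tool_pos: [0.6327, 0.1178, 0.0075]
ee_rot: [-3.142, 0.0, 1.783]
wrist_force: [0.1, -1.1, -1.8]
width: 0.0297
finger_force: 30.0
```

Request:
{"name": "arm_command", "arguments": {
  "targets": [
    [0,0,0,0],
    [0,0,0,0],
    [0,0,0,0],
    [0,0,0,0],
    [0,0,0,0],
    [0,0,0,0]
  ],
  "claw": 0.3
}}

```text
time: 8.72
tool_pos: [0.6329, 0.1178, 0.0078]
ee_rot: [3.141, 0.0, 1.783]
wrist_force: [-0.7, 0.1, -0.3]
width: 0.0645
finger_force: 0.0
```

Request:
{"name": "arm_command", "arguments": {
  "targets": [
    [0,0,0.03,0],
    [0,0,0.08,0],
    [0,0,0.15,0],
    [0,0,0.2,0],
    [0.03,-0.13,0.24,0],
    [0.05,-0.22,0.24,0],
    [0.05,-0.22,0.24,0],
    [0.05,-0.22,0.24,0]
  ]
}}

```text
time: 9.38
tool_pos: [0.6593, 0.0015, 0.1289]
ee_rot: [3.139, 0.004, 1.777]
wrist_force: [0.8, 0.2, -0.7]
width: 0.0656
finger_force: 0.0
```

Request:
{"name": "arm_command", "arguments": {
  "targets": [
    [0,0,0,0],
    [0,0,0,0],
    [0,0,0,0],
    [0,0,0,0]
  ]
}}

```text
time: 9.72
tool_pos: [0.6573, 0.0093, 0.1271]
ee_rot: [-3.141, -0.001, 1.785]
wrist_force: [0.2, -0.9, -0.7]
width: 0.0658
finger_force: 0.0
```

```bash
python3 - <<'E'
from h import *
import json
o=robot.get_obs(); a=save('wrist','w4.png'); 
json.dump({k:list(o[k]) for k in('tool_pos','ee_rot')},open('o4.json','w')); print(o['tool_pos'],o['ee_rot'])
E
```

```text
[0.65727775 0.00931065 0.12708958] [-3.14096513e+00 -5.54054260e-04  1.78501584e+00]
```

View pics/w4.png

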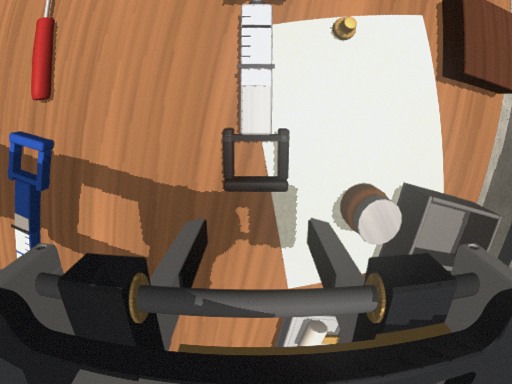

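Wrist view: the gauge lies hooked, its D-handle's grip spans (222..289,184). The jar is at (370,215) and the bowl at about (315,330), near the pull path.

```bash
python3 - <<'E'
from h import *
import json
o=json.load(open('o4.json')); im=cv2.imread('pics/w4.png')
m=im.max(2)<75
for r in (180,184,188): x=np.nonzero(m[r,215:295])[0]+215; print(r,x.min(),x.max())
for c in (235,255,275): x=np.nonzero(m[165:200,c])[0]+165; print(c,x)
for c in (240,255,270): x=np.nonzero(m[120:150,c])[0]+120; print(c,x)
y=o['ee_rot'][2];u=np.array([np.cos(y),np.sin(y)]);v=np.array([-u[1],u[0]])
G=wpt(255.5,183.5,.0255,o); print('grip',G,'pred from cross', np.array([.6327,.1178])-.107*u)
b=[pt('top',*p,.04)for p in[(259,104),(294,102),(295,129),(260,132)]]+[pt('top',219,114,.06)]
for p in b: d=(p-G)[:2]; print('bowl/jar rel grip along,lat',d@u,d@v)
E
```

```text
180 224 285
184 224 287
188 224 287
235 [177 178 179 180 181 182 183 184 185 186 187 188 189 190 191]
255 [177 178 179 180 181 182 183 184 185 186 187 188 189 190 191]
275 [177 178 179 180 181 182 185 186 187 188 189 190 191]
240 [134 135 138 139]
255 []
270 []
grip [0.65561365 0.01623385 0.0255    ] pred from cross [0.65544658 0.01324574]
bowl/jar rel grip along,lat -0.16027304045712246 -0.11535695914249486
bowl/jar rel grip along,lat -0.2702420351083197 -0.0968009917970281
bowl/jar rel grip along,lat -0.25164524020888607 -0.010440379583466115
bowl/jar rel grip along,lat -0.14203254382375466 -0.02592419980031399
bowl/jar rel grip along,lat -0.02983568546857435 -0.10479586219007579
```

Request:
{"name": "arm_command", "arguments": {
  "targets": [
    [0,0,0,-0.06],
    [0,0,0,-0.115],
    [0,0,0,-0.17],
    [0,0,0,-0.225],
    [0,0,0,-0.28],
    [0,0,0,-0.335],
    [0,0,0,-0.39],
    [0,0,0,-0.44]
  ],
  "claw": 0.56
}}

```text
time: 10.43
tool_pos: [0.6575, 0.009, 0.1274]
ee_rot: [-3.141, 0.0, 0.858]
wrist_force: [0.1, -0.6, 0.2]
width: 0.0412
finger_force: 0.0
```

Request:
{"name": "arm_command", "arguments": {
  "targets": [
    [-0.004,0.012,0,-0.06],
    [-0.004,0.012,0,-0.115],
    [-0.004,0.012,0,-0.17],
    [-0.004,0.012,0,-0.225],
    [-0.004,0.012,0,-0.27],
    [-0.004,0.012,0,-0.31],
    [-0.004,0.012,0,-0.31],
    [-0.004,0.012,0,-0.31]
  ]
}}

```text
time: 11.1
tool_pos: [0.6555, 0.0147, 0.1274]
ee_rot: [-3.142, 0.0, 0.216]
wrist_force: [-0.4, -0.0, 0.7]
width: 0.0411
finger_force: 0.0
```

Request:
{"name": "arm_command", "arguments": {
  "targets": [
    [0,0,0,0],
    [0,0,0,0],
    [0,0,0,0],
    [0,0,0,0],
    [0,0,-0.05,0],
    [0,0,-0.1,0],
    [0,0,-0.13,0],
    [0,0,-0.13,0]
  ]
}}

```text
time: 11.77
tool_pos: [0.6526, 0.0139, 0.0574]
ee_rot: [-3.139, 0.009, 0.213]
wrist_force: [-0.5, -0.1, -0.1]
width: 0.0415
finger_force: 0.0
```

```bash
python3 - <<'E'
from h import *
o=robot.get_obs(); a=save('wrist','w5.png'); print(o['tool_pos'],o['ee_rot'],o['width'])
b=save('top','t5.png')
B=cv2.resize(b[130:230,130:260],(512,394))
cv2.imwrite('pics/w5c.png',cv2.resize(np.vstack([a[100:],B]),(450,596))[:,:,::-1])
print(wpix([.6556,.0140,.0255],o))
E
```

```text
[0.65257973 0.01386822 0.05744175] [-3.1392643   0.00863194  0.21255444] 0.04154856972649165
[256.60218188 212.25118508]
```

View pics/w5c.png

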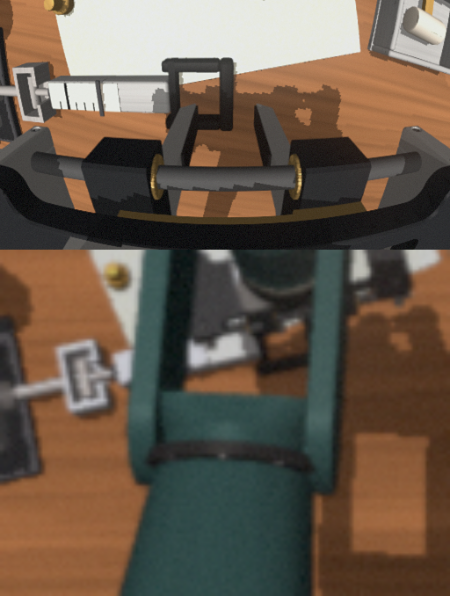

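The view shows the D-grip at column ~227 between the finger tips at 190 and 258, with the left finger over the window and the gauge hooked in the stirrup. Next: lower and close.

Request:
{"name": "arm_command", "arguments": {
  "targets": [
    [0,0,-0.02,0],
    [0,0,-0.04,0],
    [0,0,-0.06,0],
    [0,0,-0.08,0],
    [0,0,-0.1,0],
    [0,0,-0.108,0],
    [0,0,-0.108,0],
    [0,0,-0.108,0]
  ]
}}

```text
time: 12.53
tool_pos: [0.6555, 0.0138, 0.008]
ee_rot: [-3.141, 0.001, 0.212]
wrist_force: [0.0, -0.1, -0.3]
width: 0.0411
finger_force: 0.0
```

Request:
{"name": "arm_command", "arguments": {
  "targets": [
    [0,0,0,0],
    [0,0,0,0],
    [0,0,0,0],
    [0,0,0,0],
    [0,0,0,0],
    [0,0,0,0],
    [0,0,0,0],
    [0,0,0,0]
  ],
  "claw": 1
}}

```text
time: 13.2
tool_pos: [0.656, 0.014, 0.009]
ee_rot: [-3.142, -0.001, 0.212]
wrist_force: [-0.3, 1.3, 2.5]
width: 0.0115
finger_force: 30.0
```

Request:
{"name": "arm_command", "arguments": {
  "targets": [
    [0,0,0,0],
    [0,0,0,0],
    [0,0,0,0]
  ]
}}

```text
time: 13.45
tool_pos: [0.656, 0.014, 0.009]
ee_rot: [-3.142, -0.001, 0.212]
wrist_force: [-0.6, 1.6, 2.7]
width: 0.0113
finger_force: 30.0
```

Request:
{"name": "arm_command", "arguments": {
  "targets": [
    [0.002,-0.01,0,0],
    [0.004,-0.02,0,0],
    [0.006,-0.03,0,0],
    [0.009,-0.04,0,0],
    [0.009,-0.04,0,0],
    [0.009,-0.04,0,0]
  ]
}}

```text
time: 13.95
tool_pos: [0.6598, -0.0038, 0.0087]
ee_rot: [-3.137, 0.0, 0.213]
wrist_force: [-2.6, 7.6, 4.4]
width: 0.0121
finger_force: 30.0
```

Request:
{"name": "arm_command", "arguments": {
  "targets": [
    [0.002,-0.01,0,0],
    [0.004,-0.02,0,0],
    [0.006,-0.03,0,0],
    [0.009,-0.04,0,0],
    [0.009,-0.04,0,0],
    [0.009,-0.04,0,0]
  ]
}}

```text
time: 14.45
tool_pos: [0.6639, -0.0221, 0.0087]
ee_rot: [-3.134, 0.0, 0.214]
wrist_force: [-2.4, 10.6, 5.1]
width: 0.0118
finger_force: 30.0
```

```bash
python3 - <<'E'
from h import *
o=robot.get_obs(); a=save('wrist','w6.png'); print(o['tool_pos'],o['ee_rot'],o['wrist_force'])
cv2.imwrite('pics/w6c.png',cv2.resize(a[120:270,0:300],(800,400),interpolation=cv2.INTER_CUBIC)[:,:,::-1])
E
```

```text
[ 0.66389964 -0.0221439   0.00871794] [-3.13392345e+00  4.61368321e-04  2.13630377e-01] [-2.39277743 10.55659054  5.09012238]
```

View pics/w6c.png

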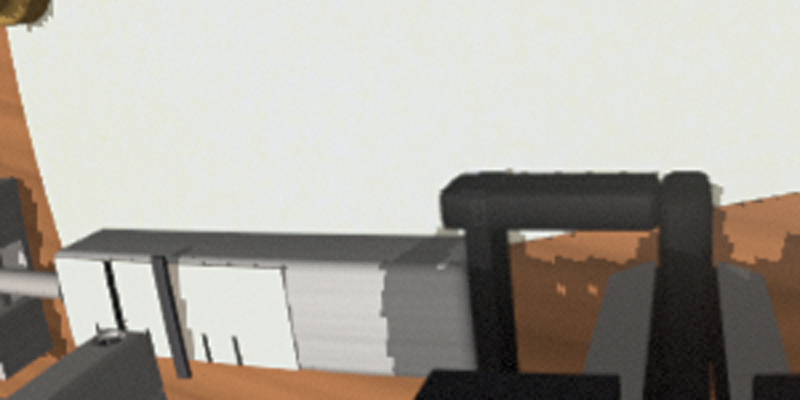

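Pointer (crop x≈172) is about 20 mm short of the long line (≈115), so the choke is at its stop. I'll set up a numeric profile along the scale.

```bash
cat > prof.py <<'E'
from h import *
import sys
def prof(im,o):
    a=o['ee_rot'][2]+np.pi/2; u=np.array([np.cos(a),np.sin(a)]); v=np.array([-u[1],u[0]])
    g=im.max(2).astype(np.float32); xs=np.arange(-12,66,.5)
    acc=[]
    for y in(-.009,-.006,-.003):
        P=[wpix([*(np.array(o['tool_pos'][:2])+u*(.115+x/1000)+v*y),.0255+.0005],o) for x in xs]
        P=np.float32(P); acc.append(cv2.remap(g,P[None,:,0].copy(),P[None,:,1].copy(),cv2.INTER_LINEAR)[0])
    for p in acc:
        k=p<110; d=np.flatnonzero(np.diff(np.r_[0,k.astype(int),0])); print([(xs[i],xs[j-1]) for i,j in zip(d[::2],d[1::2])])
if __name__=='__main__':
    o=robot.get_obs(); im=save('wrist',sys.argv[1]); print(o['time'],o['tool_pos'],o['wrist_force'].round(1),o['finger_force']); prof(im,o)
E
python3 - <<'E'
from prof import *
o=dict(tool_pos=[0.66389964,-0.0221439,0.00871794],ee_rot=[-3.13392345e+00,4.61368321e-04,2.13630377e-01])
prof(cv2.imread('pics/w6.png'),o)
E
```

```text
[(np.float64(18.5), np.float64(23.0)), (np.float64(40.0), np.float64(42.0)), (np.float64(64.5), np.float64(65.5))]
[(np.float64(18.0), np.float64(23.0)), (np.float64(40.0), np.float64(42.5))]
[(np.float64(18.0), np.float64(23.0)), (np.float64(40.0), np.float64(42.0))]
```

Request:
{"name": "arm_command", "arguments": {
  "targets": [
    [0.002,-0.01,0,0],
    [0.004,-0.02,0,0],
    [0.006,-0.03,0,0],
    [0.006,-0.03,0,0],
    [0.006,-0.03,0,0]
  ]
}}

```text
time: 14.92
tool_pos: [0.6665, -0.0345, 0.0087]
ee_rot: [-3.13, 0.001, 0.215]
wrist_force: [-3.0, 15.6, 6.0]
width: 0.0118
finger_force: 30.1
```

```bash
python3 prof.py w7.png
```

```text
14.9167 [ 0.66647414 -0.03452761  0.00869415] [-3.  15.6  6. ] 30.05085825920105
[(np.float64(31.5), np.float64(36.0)), (np.float64(40.0), np.float64(42.0))]
[(np.float64(31.0), np.float64(36.0)), (np.float64(40.0), np.float64(42.0))]
[(np.float64(31.0), np.float64(36.0)), (np.float64(39.5), np.float64(42.0))]
```

Request:
{"name": "arm_command", "arguments": {
  "targets": [
    [0.002,-0.008,0,0],
    [0.003,-0.014,0,0],
    [0.003,-0.014,0,0],
    [0.003,-0.014,0,0]
  ]
}}

```text
time: 15.3
tool_pos: [0.6677, -0.0397, 0.0088]
ee_rot: [-3.127, 0.001, 0.215]
wrist_force: [-4.2, 19.2, 7.1]
width: 0.0117
finger_force: 30.1
```

```bash
python3 prof.py w8.png
```

```text
15.3 [ 0.66771435 -0.03971594  0.00875159] [-4.2 19.2  7.1] 30.08602112531662
[(np.float64(37.0), np.float64(41.5))]
[(np.float64(36.5), np.float64(42.0)), (np.float64(64.5), np.float64(65.5))]
[(np.float64(37.0), np.float64(42.0)), (np.float64(64.5), np.float64(65.5))]
```

Request:
{"name": "arm_command", "arguments": {
  "targets": [
    [0.001,-0.005,0,0],
    [0.001,-0.005,0,0],
    [0.001,-0.005,0,0],
    [0.001,-0.005,0,0]
  ]
}}

```text
time: 15.68
tool_pos: [0.668, -0.0415, 0.0087]
ee_rot: [-3.126, 0.001, 0.216]
wrist_force: [-4.8, 21.0, 7.7]
width: 0.0117
finger_force: 30.1
```

```bash
python3 prof.py w9.png
```

```text
15.6833 [ 0.66803569 -0.0414698   0.00869952] [-4.8 21.   7.7] 30.077538192272186
[(np.float64(39.0), np.float64(43.5))]
[(np.float64(39.0), np.float64(43.5)), (np.float64(64.5), np.float64(65.5))]
[(np.float64(38.5), np.float64(43.5)), (np.float64(64.5), np.float64(65.5))]
```

Request:
{"name": "arm_command", "arguments": {
  "targets": [
    [0,0,0,0],
    [0,0,0,0],
    [0,0,0,0],
    [0,0,0,0],
    [0,0,0,0],
    [0,0,0,0],
    [0,0,0,0],
    [0,0,0,0]
  ]
}}

```text
time: 16.4
tool_pos: [0.668, -0.0415, 0.0087]
ee_rot: [-3.126, 0.001, 0.216]
wrist_force: [-5.2, 21.0, 7.1]
width: 0.0116
finger_force: 30.1
```

Request:
{"name": "arm_command", "arguments": {
  "targets": [
    [0,0,0,0],
    [0,0,0,0],
    [0,0,0,0],
    [0,0,0,0],
    [0,0,0,0],
    [0,0,0,0],
    [0,0,0,0],
    [0,0,0,0]
  ]
}}

```text
time: 17.07
tool_pos: [0.6681, -0.0415, 0.0087]
ee_rot: [-3.126, 0.001, 0.216]
wrist_force: [-3.9, 20.3, 6.6]
width: 0.0119
finger_force: 30.1
```

Request:
{"name": "arm_command", "arguments": {
  "targets": [
    [0,0,0,0],
    [0,0,0,0],
    [0,0,0,0],
    [0,0,0,0],
    [0,0,0,0],
    [0,0,0,0],
    [0,0,0,0],
    [0,0,0,0]
  ]
}}

```text
time: 17.73
tool_pos: [0.668, -0.0415, 0.0087]
ee_rot: [-3.126, 0.001, 0.216]
wrist_force: [-4.5, 20.6, 8.8]
width: 0.0118
finger_force: 30.1
```

```bash
python3 prof.py w10.png; python3 -c "
from h import *
a=cv2.imread('pics/w10.png'); cv2.imwrite('pics/w10c.png',cv2.resize(a[110:270,0:300],(750,400),interpolation=cv2.INTER_CUBIC))"
```

```text
17.7333 [ 0.6680456  -0.04150272  0.00871063] [-4.5 20.6  8.8] 30.076939165592194
[(np.float64(39.0), np.float64(43.5))]
[(np.float64(39.0), np.float64(43.5)), (np.float64(64.5), np.float64(65.5))]
[(np.float64(38.5), np.float64(43.5)), (np.float64(64.5), np.float64(65.5))]
```

Request:
{"name": "arm_command", "arguments": {
  "targets": [
    [-0.001,0.005,0,0],
    [-0.002,0.01,0,0],
    [-0.003,0.015,0,0],
    [-0.004,0.02,0,0],
    [-0.005,0.025,0,0],
    [-0.006,0.03,0,0],
    [-0.007,0.035,0,0],
    [-0.008,0.038,0,0]
  ]
}}

```text
time: 18.45
tool_pos: [0.6656, -0.0307, 0.0088]
ee_rot: [-3.14, -0.0, 0.213]
wrist_force: [-0.3, 4.4, 4.0]
width: 0.0116
finger_force: 30.0
```

Request:
{"name": "arm_command", "arguments": {
  "targets": [
    [-0.001,0.005,0,0],
    [-0.002,0.01,0,0],
    [-0.003,0.015,0,0],
    [-0.004,0.02,0,0],
    [-0.005,0.025,0,0],
    [-0.006,0.03,0,0],
    [-0.007,0.034,0,0],
    [-0.007,0.034,0,0]
  ]
}}

```text
time: 19.12
tool_pos: [0.6624, -0.0149, 0.0087]
ee_rot: [3.141, -0.0, 0.213]
wrist_force: [-0.4, 0.5, 3.7]
width: 0.0115
finger_force: 30.0
```

Request:
{"name": "arm_command", "arguments": {
  "targets": [
    [0,0,0,0],
    [0,0,0,0],
    [0,0,0,0]
  ]
}}

```text
time: 19.37
tool_pos: [0.6624, -0.0149, 0.0087]
ee_rot: [3.141, -0.0, 0.212]
wrist_force: [-0.1, 1.3, 6.0]
width: 0.0112
finger_force: 30.0
```

```bash
python3 prof.py w11.png
```

```text
19.3667 [ 0.66236958 -0.01490338  0.00874563] [-0.1  1.3  6. ] 30.031584799289703
[(np.float64(10.5), np.float64(15.0)), (np.float64(40.0), np.float64(42.0)), (np.float64(64.5), np.float64(65.5))]
[(np.float64(10.5), np.float64(15.5)), (np.float64(40.0), np.float64(42.0))]
[(np.float64(10.5), np.float64(15.5)), (np.float64(40.0), np.float64(42.0))]
```

Request:
{"name": "arm_command", "arguments": {
  "targets": [
    [-0.001,0.005,0,0],
    [-0.002,0.01,0,0],
    [-0.003,0.015,0,0],
    [-0.004,0.018,0,0],
    [-0.004,0.018,0,0],
    [-0.004,0.018,0,0]
  ]
}}

```text
time: 19.92
tool_pos: [0.6607, -0.0067, 0.0089]
ee_rot: [3.139, -0.001, 0.212]
wrist_force: [0.6, -1.7, 4.7]
width: 0.0116
finger_force: 30.0
```

```bash
python3 prof.py w12.png
```

```text
19.9167 [ 0.66069852 -0.00666447  0.00888968] [ 0.6 -1.7  4.7] 30.02105623483658
[(np.float64(2.0), np.float64(6.5)), (np.float64(39.5), np.float64(41.5))]
[(np.float64(2.0), np.float64(6.5)), (np.float64(39.5), np.float64(41.5))]
[(np.float64(2.0), np.float64(6.5)), (np.float64(39.5), np.float64(41.5))]
```

Request:
{"name": "arm_command", "arguments": {
  "targets": [
    [-0.001,0.004,0,0],
    [-0.001,0.007,0,0],
    [-0.001,0.007,0,0],
    [-0.001,0.007,0,0]
  ]
}}

```text
time: 20.3
tool_pos: [0.6604, -0.0041, 0.0089]
ee_rot: [3.138, -0.001, 0.212]
wrist_force: [0.2, -4.9, 5.0]
width: 0.0113
finger_force: 30.0
```

```bash
python3 prof.py w13.png
```

```text
20.3 [ 0.66035473 -0.00409716  0.00894898] [ 0.2 -4.9  5. ] 30.0341534614563
[(np.float64(0.5), np.float64(5.0)), (np.float64(39.5), np.float64(42.0))]
[(np.float64(0.5), np.float64(5.0)), (np.float64(39.5), np.float64(41.5))]
[(np.float64(0.5), np.float64(5.0)), (np.float64(39.5), np.float64(41.5))]
```

Spring is home within about 1–2 mm. Releasing and lifting clear.

Request:
{"name": "arm_command", "arguments": {
  "targets": [
    [0,0,0,0],
    [0,0,0,0],
    [0,0,0,0],
    [0,0,0,0],
    [0,0,0,0],
    [0,0,0,0],
    [0,0,0,0],
    [0,0,0,0]
  ],
  "claw": 0.56
}}

```text
time: 21.02
tool_pos: [0.6597, -0.0021, 0.0084]
ee_rot: [-3.142, 0.0, 0.212]
wrist_force: [-0.1, -0.3, 0.1]
width: 0.0412
finger_force: 0.0
```

```bash
python3 prof.py w14.png
```

```text
21.0167 [ 0.65968567 -0.00210308  0.00844918] [-0.1 -0.3  0.1] 0.0
[(np.float64(-2.0), np.float64(2.5)), (np.float64(37.5), np.float64(39.5))]
[(np.float64(-1.5), np.float64(3.0)), (np.float64(37.5), np.float64(40.0))]
[(np.float64(-1.5), np.float64(3.0)), (np.float64(37.5), np.float64(39.5))]
```

Request:
{"name": "arm_command", "arguments": {
  "targets": [
    [0,0,0.02,0],
    [0,0,0.04,0],
    [0,0,0.08,0],
    [0,0,0.12,0],
    [0,0,0.18,0],
    [0,0,0.24,0],
    [0,0,0.28,0],
    [0,0,0.28,0]
  ]
}}

```text
time: 21.73
tool_pos: [0.6632, -0.0025, 0.1573]
ee_rot: [3.137, -0.013, 0.212]
wrist_force: [-0.1, -0.4, 1.5]
width: 0.0414
finger_force: 0.0
```

Request:
{"name": "arm_command", "arguments": {
  "targets": [
    [-0.06,0.06,0,0.06],
    [-0.1,0.12,0,0.12],
    [-0.1,0.16,0,0.18],
    [-0.1,0.16,0,0.24],
    [-0.1,0.16,0,0.3],
    [-0.1,0.16,0,0.36],
    [-0.1,0.16,0,0.42],
    [-0.1,0.16,0,0.42]
  ]
}}

```text
time: 22.4
tool_pos: [0.6092, 0.0779, 0.1479]
ee_rot: [-3.141, 0.001, 1.094]
wrist_force: [0.5, 0.3, -1.3]
width: 0.0414
finger_force: 0.0
```

Request:
{"name": "arm_command", "arguments": {
  "targets": [
    [0,0,0,0.06],
    [0,0,0,0.12],
    [0,0,0,0.18],
    [0,0,0,0.24],
    [0,0,0,0.3],
    [0,0,0,0.33],
    [0,0,0,0.33],
    [0,0,0,0.33]
  ]
}}

```text
time: 23.07
tool_pos: [0.6095, 0.0777, 0.1481]
ee_rot: [-3.141, -0.0, 1.779]
wrist_force: [0.7, -1.0, 1.5]
width: 0.0413
finger_force: 0.0
```

```bash
python3 - <<'E'
from h import *
import json
o=robot.get_obs(); a=save('wrist','w15.png'); print(o['tool_pos'],o['ee_rot'],o['time'])
json.dump({k:list(o[k]) for k in('tool_pos','ee_rot')},open('o15.json','w'))
cv2.imwrite('pics/w15c.png',cv2.resize(a[:240,110:410],(750,600),interpolation=cv2.INTER_CUBIC)[:,:,::-1])
E
```

```text
[0.6095037  0.07770118 0.14813466] [-3.14114727e+00 -9.77395936e-05  1.77921091e+00] 23.0667
```

View pics/w15c.png

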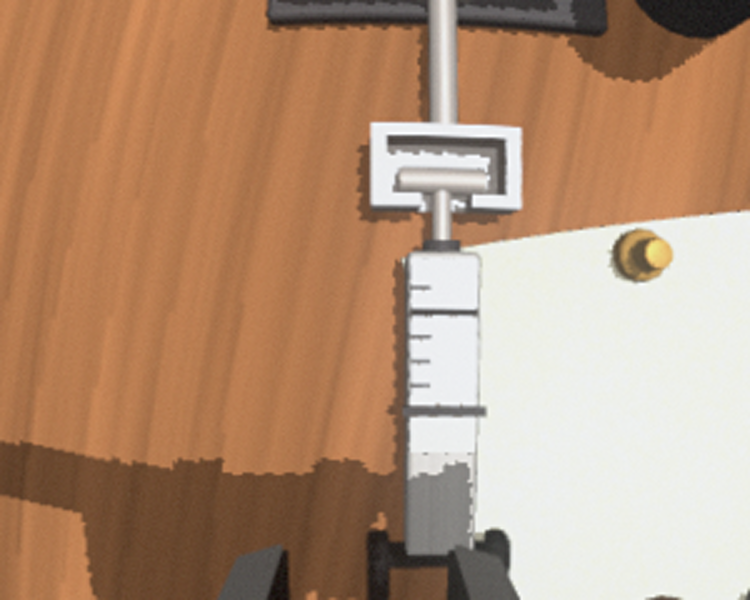

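The pointer (410) is four tick spacings from the long line (312), so the spring is home, and the crossbar sits in the pocket. Checking how far the choke travelled.

```bash
python3 - <<'E'
from h import *
import json
o=json.load(open('o15.json')); q=lambda x,y:(110+(x+.5)/2.5-.5,(y+.5)/2.5-.5)
S=np.mean([wpt(*q(*p),.029,o) for p in[(370,123),(521,125),(521,209),(371,211)]],axis=0)
C=wpt(*q(442,180),.0195,o); u=np.array([np.cos(1.783),np.sin(1.783)]);v=np.array([-u[1],u[0]])
f=wpt(*q(440,26),.0,o)
print('travel',(S[:2]-[.6128,.2188])@u,'cross rel',(C-S)[:2]@u,(C-S)[:2]@v, 'foot edge->S',(f-S)[:2]@u)
print(robot.get_obs()['wrist_force'])
E
```

```text
travel -0.0139987202730562 cross rel -0.004629737871258036 0.0009381632332563162 foot edge->S 0.0710516769776152
[-0.77117366 -0.33364098  0.07639521]
```

```bash
python3 -c "
from bench import robot
print(robot.close_job())"
```

```text
the job is handed in; nothing more can be done
None
```

The job is handed in; the judge's verdict wasn't shown. I drew the choke to its stop, held the pointer on the long line for about 2 s and eased the spring home. The gauge lies released and hooked in, the choke is still drawn out about 25 mm by the last wrist image, and I saw no contact with other things.

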